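# Seat a tyre with the orange treadle press

## Robot

A 6-joint arm with a two-finger parallel gripper is mounted at the origin on the work surface. World frame = base frame: x ahead of the robot, y to its left, z up, the work surface at z = 0. Lengths are in m, angles in rad, forces in N, time in s.
With the tool pointing down it reaches from about 0.425 to 0.95 m from the base axis. Payload 3.5 kg.
Tool frame: the origin (TCP) lies midway between the tips of the shut fingers; the grasp point (between the pads) lies 19 mm behind it (ctrl.tcp_to_grasp is the distance from the TCP to the grasp point, in m); z points along the fingers, x is the direction in which the jaws open and shut, and the axes are right-handed (so a half turn about z gives the same grasp; the last joint's range is limited). The gripper opens to 85 mm and grips with 20 to 120 N. Pads are 22 mm wide; open, the fingers measure 114 mm over their backs; the gripper's body (76 mm by 85 mm) begins 54 mm behind the grasp point. The pads swing forward as they close: fully open they stand 13 mm farther back than shut.
Start: joints at [0.991, 0.286, 1.577, -0, 1.279, -0.15], TCP at [0.281, 0.614, 0.231] pointing down, gripper open.
Joint ranges: [-2.77, 2.77], [-0.9, 2.22], [0.21, 2.48], [-1.53, 4.67], [0.24, 2.81], [-2.84, 2.84]. Speed limits (rad/s): [2.79, 2.79, 3.14, 3.14, 3.14, 3.14].

## Interface

Orientations are given as a unit quaternion [x, y, z, w].
In Python, from plant import ctrl, cams, workorder, spotter gives the robot as it stands. The module is installed in compiled form; this text tells all that it offers.
- The arm moves only by the tool send_rows, never from a script. Its argument "motion" is one flat list of numbers, 5 for each row, row after row: the shift along the tool's x, y, z in cm, then the turn about the tool's z in rad, then the finger opening in cm, from 0 to 8.54. In form: [tx, ty, tz, spin, gripper, tx, ty, tz, spin, gripper, ...]. A call has 1 to 12 rows; each row shifts and turns the pose as measured when the row begins, along the tool's axes as they then stand; what a row does not reach is not made up. A row lasts 1/10 s, in which the tool goes at most 50 mm and 8.59 degrees, less where a joint would pass 70% of its speed; a pose out of reach is approached as far as the arm can. A call is refused whole if a number of a shift passes 5 or a number of a turn 0.15, either way. A call with a gripper value outside its range is refused whole. The fingers move at their own pace and stop on an object; "grip_force" is the grip in N (left out, the last holds). Time passes only in rows, so rows that do not move let the fingers close. It gives the time, the measured TCP pose, the force and the opening at its end, in the units of the state.
- ctrl.get_state(): the state, without advancing time (a new reading comes with each control period).
- cams.read_camera(name): name is "scene" or "top" or "wrist"; returns (picture, depth): 400x640x3 uint8, red, green, blue; 400x640 float32, m along the optical axis (not along the pixel's ray), 0 where there is no reading.
- cams.camera_params(name): a dict with "fx", "fy", "cx", "cy" (pixels), "k1" (the pictures are not rectified: a ray, as slopes to the right and down, at radius r is drawn at 1 + k1 r^2 times it, then the intrinsics apply), "xyz" and "attitude" of the camera in the world; the wrist camera has in their place "mount" (4x4, takes a point from camera to tool coordinates, whose origin is the TCP and whose axes are the tool frame's). Camera axes: x right, y down, z forward; pixel columns grow to the right and rows downward; lengths in m; the calibration is good to about 2 mm. A picture is of the moment at which its call begins: read the wrist's pose just before it. camera_params takes no time and is no camera call.
- workorder.sign_off(): hands the job in, once; it reports no verdict.
Trained networks look in the newest picture that a camera, given by its name, has taken for a name from the list of things; names that differ only in an ending like _2 or _b are one class to them, and where a whole thing is asked for, a point or a joint stands for the part that bears it (a point fixed in the world has none). Each returns a list of dicts, best first, with "conf" (0 to 1); they miss things now and then, are a little off and sometimes report something else, mostly with a low value. They report only what shows in the picture. A call takes as long as a camera call.
- spotter.trace(target, camera): "mask" (400x640 bool, what is visible of it) and "bbox" ([left, top, width, height] in pixels, round what is visible of it).
The state is a dict: "time": time; "qpos": joint angles; "dq": joint speeds; "joint_efforts": joint torques, N m; "eef_pos": TCP position; "tcp_rot": TCP orientation; "contact_force": force on the tool from outside, world axes, zero at the start; "wrist_torque": the same for the moment, N m; "opening": opening from 0.0 (shut) to 1.0 (fully open).
Only numpy, scipy, OpenCV 4.12 (cv2) and the standard library are available. Lean on these libraries where they do the work, as an engineer would, in place of code of your own. Each camera call takes 0.05 s, during which the arm holds its last target.

## Task

On this model-car racing bench a wheel and tyre stand ready under the ram of the press with the orange treadle. Press the orange treadle all the way down to its stop with the gripper, keep it there for at least one second, then let it come all the way up again and leave it. Do not press the blue treadle of the other, empty press.

Things in the scene. Friction and masses are not known exactly. Their poses are not given: they have to be found in the camera images.
- orange_pad (a point): Centre of the top of the ribbed orange pad (60 mm along x, 76 mm wide, 4 mm thick) on the free end of an aluminium treadle plate 80 mm wide. The point is 95 mm from the hinge axis; at rest it is 74 to 104 mm above the bench, at the stop 24 mm lower. Its x points along the treadle away from hinge and press column, y along the hinge. At rest the pad tilts 0.30 rad, free end up; at the stop 0.04 rad.
- orange_treadle (a joint): Hinge of the orange treadle, rad: 0 at rest (up), growing as it is pressed, 0.26 at the stop. A spring brings it back to 0. Pressing at the pad's centre takes about 4 N to start and 10 N at the stop. It drives the ram down. The press is fixed; its grey head is 120 mm behind the resting pad's centre and 75 mm higher, its ram 115 mm higher; nothing else stands within 55 mm of the pad.
- blue_pad (a point): The same point on the blue pad of the second press, which is alike but empty (no wheel under its ram), with blue pad, hinge cheeks and ram cap. The two presses stand side by side, either one on the left, each turned up to 0.4 rad and screwed to a wooden riser 5 to 35 mm high. Not to be pressed.
- blue_treadle (a joint): Hinge of the blue treadle, rad: 0 at rest, 0.26 at its stop, same spring. Leave it at 0.

How it is judged:
On the way:
1. the orange treadle is at its stop and stays there for a second (value of joint orange_treadle above 0.23 rad), for 1 s.
At the end, for the whole second after the job is handed in: After having been held at its stop (hinge above 0.23 of 0.26 rad) for 1 s without a break, the orange treadle is up again (hinge below 0.03 rad), and the blue treadle is up too (below 0.03 rad) (value of joint each of orange_treadle, blue_treadle below 0.03 rad); the robot touches nothing.
It fails at once if the blue treadle is pressed (hinge above 0.08 rad) (value of joint blue_treadle above 0.08 rad).
It also fails if it takes over 29 s, if anything falls off the work surface, if the arm or the gripper's body presses on something with over 40 N, if the wrist force passes 120 N, or if a joint passes its speed limit or range.

## Working session

There is one attempt and no reset: what is moved stays moved. The work goes in short steps, Python scripts to look and compute and a tool call to move; the robot and the scene stay as the last step left them, time stands still between calls to the robot, and variables do not carry over. Pictures are saved under pics/ and viewed, and the job is handed in when it is done.

Besides the shell and the picture viewer there is one more tool, called as name(argument=value, ...) on one line, values as JSON. send_rows: Moves the arm, as the interface text tells. Its arguments: {"type":"object","properties":{"motion":{"type":"array","items":{"type":"number"}},"grip_force":{"type":"number"}},"required":["motion"]}

```bash
mkdir -p pics; python3 - <<'E'
from plant import ctrl,cams,workorder,spotter
import cv2,numpy as np
s=ctrl.get_state();print({k:np.round(v,3) for k,v in s.items()})
for c in ['scene','top']:
    p,d=cams.read_camera(c);print(c,cams.camera_params(c))
    cv2.imwrite(f'pics/{c}1.png',p[:,:,::-1]);np.savez(f'{c}1.npz',p=p,d=d)
    for t in ['orange_pad','blue_pad']:
        r=spotter.trace(t,c)
        for i,q in enumerate(r): print(c,t,q['conf'],q['bbox'])
        if r: np.save(f'{c}_{t}.npy',r[0]['mask'])
E
```

```text
{'time': np.float64(0.0), 'qpos': array([ 0.991,  0.287,  1.578, -0.   ,  1.279, -0.15 ]), 'dq': array([-0.001,  0.002,  0.   , -0.001, -0.002,  0.001]), 'joint_efforts': array([-1.0000e-03, -4.0599e+01, -2.9262e+01, -0.0000e+00,  6.0000e-03,
       -0.0000e+00]), 'eef_pos': array([0.281, 0.613, 0.23 ]), 'tcp_rot': array([ 0.842,  0.54 , -0.001,  0.   ]), 'contact_force': array([-0.109, -0.532,  0.093]), 'wrist_torque': array([ 0.005, -0.009,  0.008]), 'opening': np.float64(1.001)}
scene {'fx': 520.4720544049478, 'fy': 520.4720544049478, 'cx': 323.580625201093, 'cy': 198.74684727780306, 'k1': -0.03207711751110984, 'xyz': array([ 0.91335009, -0.50398944,  1.04749458]), 'attitude': array([ 0.91666181,  0.27821793, -0.09005216, -0.2724271 ])}
scene orange_pad 0.72 [197.2, 243.9, 68.2, 49.8]
scene blue_pad 0.74 [323.2, 147.8, 61.1, 29.7]
top {'fx': 401.3202267023913, 'fy': 401.3202267023913, 'cx': 312.7642154574422, 'cy': 198.40116595335246, 'k1': -0.06273278481179041, 'xyz': array([0.42799679, 0.00526486, 0.95685999]), 'attitude': array([-0.69955875,  0.7100798 , -0.06005834,  0.05288887])}
top orange_pad 0.55 [397.7, 201.4, 41.1, 64.9]
top blue_pad 0.82 [217.6, 182.9, 53.4, 64.6]
```

```bash
cat > h.py <<'E'
import numpy as np
from scipy.spatial.transform import Rotation as R
from plant import cams
def pts(c,d,m):
    P=cams.camera_params(c);v,u=np.nonzero(m&(d>0))
    x=(u-P['cx'])/P['fx'];y=(v-P['cy'])/P['fy'];r=np.hypot(x,y);q=r.copy()
    for _ in range(10): q=r/(1+P['k1']*q*q)
    k=q/np.maximum(r,1e-9);z=d[v,u]
    return R.from_quat(P['attitude']).apply(np.c_[x*k*z,y*k*z,z])+P['xyz']
E
python3 - <<'E'
from h import *
import cv2
for t in ['orange_pad','blue_pad']:
  for c in ['scene','top']:
    D=np.load(c+'1.npz');m=np.load(f'{c}_{t}.npy')
    p=pts(c,D['d'],cv2.erode(m.astype(np.uint8),np.ones((3,3)))>0)
    md=np.median(p,0);k=p[np.linalg.norm(p-md,axis=1)<.06];ce=k.mean(0)
    for _ in range(3):
        U,S,V=np.linalg.svd(k-k.mean(0),full_matrices=False);n=V[2]*np.sign(V[2][2]);e=(k-k.mean(0))@n
        k=k[abs(e)<.006]
    hx=np.array([n[0],n[1]]);hx=-hx/np.linalg.norm(hx)
    x=np.array([*(hx*n[2]),np.hypot(n[0],n[1])]);y=np.cross(n,x)
    X=k@x;Y=k@y
    box=cv2.minAreaRect(((k-k.mean(0))@np.c_[x,y]).astype(np.float32))
    print(c,t,'n',len(k),'mean',k.mean(0).round(4),'tilt',np.arccos(n[2]).round(3),'yaw',np.arctan2(hx[1],hx[0]).round(3),'ext',np.ptp(X).round(3),np.ptp(Y).round(3),box, 'mid',((X.max()+X.min())/2*x+(Y.max()+Y.min())/2*y+(k@n).mean()*n).round(4))
for c in ['scene','top']:
    D=np.load(c+'1.npz');im=D['p'][:,:,::-1].copy()
    for t in ['orange_pad','blue_pad']:
        cs,_=cv2.findContours(np.load(f'{c}_{t}.npy').astype(np.uint8),0,1);cv2.drawContours(im,cs,-1,(0,255,0),1)
    cv2.imwrite(f'pics/{c}_o.png',im)
E
```

```text
scene orange_pad n 1522 mean [ 0.4955 -0.2329  0.0911] tilt 0.346 yaw 0.189 ext 0.12 0.077 ((-0.0024274736642837524, 0.001582551747560501), (0.07672832906246185, 0.11951162666082382), 89.806884765625) mid [ 0.4929 -0.2317  0.0903]
top orange_pad n 1617 mean [ 0.4916 -0.2302  0.0892] tilt 0.352 yaw 0.175 ext 0.118 0.075 ((-0.0017124637961387634, 9.586289525032043e-05), (0.07412154227495193, 0.11805552989244461), 88.43495178222656) mid [ 0.4901 -0.2312  0.0887]
scene blue_pad n 1113 mean [0.5451 0.1503 0.0682] tilt 0.349 yaw 0.39 ext 0.119 0.08 ((-0.001128915697336197, 0.0014421194791793823), (0.07739212363958359, 0.11820097267627716), 85.86750030517578) mid [0.5432 0.152  0.0678]
top blue_pad n 1618 mean [0.5428 0.1517 0.0662] tilt 0.356 yaw 0.384 ext 0.119 0.075 ((-0.0013226494193077087, -0.00037043169140815735), (0.07452575117349625, 0.11927729845046997), 88.63439178466797) mid [0.542  0.1505 0.0657]
```

View pics/scene_o.png

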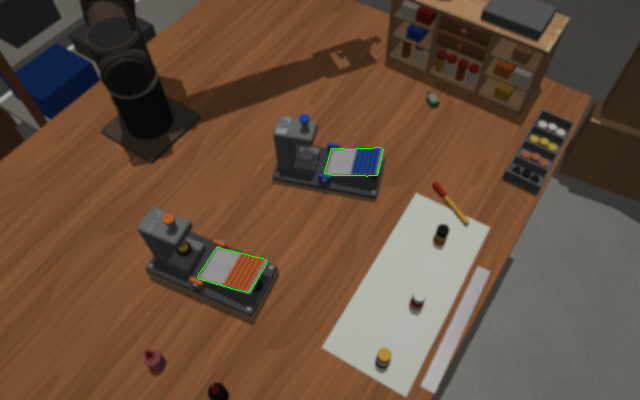

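View pics/top_o.png

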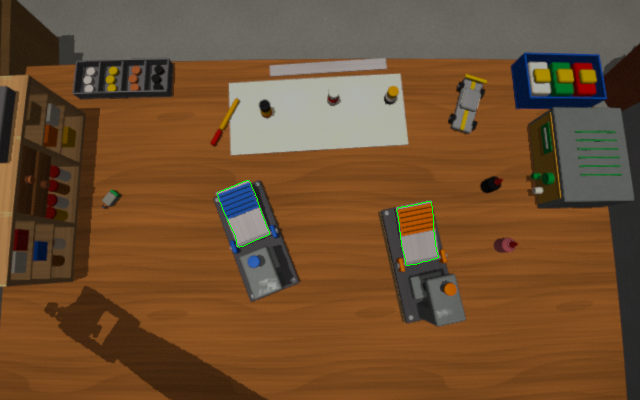

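The scene view shows the orange press, with a wheel under its ram, at about (210,265) and the blue one at about (330,160). The top view has the orange pad at (415,218) and the blue pad at (238,200). The masks cover the plate as well as the pad (120 mm long), so I'll isolate the pad by colour.

```bash
python3 - <<'E'
from h import *
import cv2
for t in ['orange_pad','blue_pad']:
  for c in ['scene','top']:
    D=np.load(c+'1.npz');m=np.load(f'{c}_{t}.npy')
    hsv=cv2.cvtColor(D['p'],cv2.COLOR_RGB2HSV);m=m&(hsv[...,1]>110)
    m=cv2.morphologyEx(m.astype(np.uint8),cv2.MORPH_CLOSE,np.ones((5,5)))>0
    k=pts(c,D['d'],m);k=k[np.linalg.norm(k-np.median(k,0),axis=1)<.055]
    a={'orange_pad':.182,'blue_pad':.387}[t]
    x=np.array([np.cos(a)*np.cos(.3),np.sin(a)*np.cos(.3),np.sin(.3)]);y=np.array([-np.sin(a),np.cos(a),0]);n=np.cross(x,y)
    X=k@x;Y=k@y;f=lambda v:np.percentile(v,[1,99])
    print(c,t,len(k),np.ptp(f(X)).round(3),np.ptp(f(Y)).round(3),(f(X).mean()*x+f(Y).mean()*y+np.median(k@n)*n).round(4))
E
```

```text
scene orange_pad 876 0.058 0.075 [ 0.5171 -0.227   0.0998]
top orange_pad 939 0.059 0.075 [ 0.5174 -0.2272  0.0992]
scene blue_pad 567 0.057 0.07 [0.5677 0.1612 0.0779]
top blue_pad 915 0.058 0.074 [0.5677 0.1621 0.0766]
```

Both cameras agree on the orange pad: centre (0.517, -0.227, 0.0995), size 59x75 mm, height within the stated range. I'll lift, shut the gripper and align first.

send_rows(motion=[0,0,-3,-0.15,0,0,0,-3,-0.15,0,0,0,-3,-0.15,0,0,0,-1,-0.15,0], grip_force=40)

```text
time: 0.7
eef_pos: [0.2803, 0.6121, 0.3291]
tcp_rot: [0.642, 0.767, -0.005, 0.001]
contact_force: [0.2, -0.8, 1.0]
opening: 0.332
```

```bash
cat > g.py <<'E'
from h import *
from plant import ctrl
import sys
s=ctrl.get_state();r=R.from_quat(s['tcp_rot'])
print(s['time'],s['eef_pos'].round(4),s['contact_force'].round(1),s['opening'],r.as_matrix().round(3).tolist())
for a in sys.argv[1:]:
    print(a,(r.inv().apply(np.array(eval(a))-s['eef_pos'])*100).round(2))
E
python3 g.py "[.55,.3,.3]" "[.521,-.226,.3]"
```

```text
0.7 [0.2803 0.6121 0.3291] [ 0.2 -0.8  1. ] 0.33176078000470216 [[-0.175, 0.985, -0.005], [0.985, 0.175, -0.008], [-0.007, -0.007, -1.0]]
[.55,.3,.3] [-35.43  21.11   3.02]
[.521,-.226,.3] [-86.7    9.05   3.47]
```

send_rows(motion=[-4,2.6,0,0,0,-4,2.6,0,0,0,-4,2.6,0,0,0,-4,2.6,0,0,0,-4,2.6,0,0,0,-4,2.6,0,0,0,-4,2.6,0,0,0,-4,2.6,0,0,0,-4,0,0,0,0])

```text
time: 1.6
eef_pos: [0.5574, 0.29, 0.3332]
tcp_rot: [0.637, 0.771, -0.0, 0.0]
contact_force: [0.6, -0.4, -0.5]
opening: 0.001
```

```bash
python3 g.py "[.521,-.226,.3]"
```

```text
1.6 [0.5574 0.29   0.3332] [ 0.6 -0.4 -0.5] 0.0008281078800338578 [[-0.19, 0.982, 0.0], [0.982, 0.19, -0.0], [-0.0, 0.0, -1.0]]
[.521,-.226,.3] [-49.97 -13.36   3.33]
```

send_rows(motion=[-4.5,-1.2,0,0,0,-4.5,-1.2,0,0,0,-4.5,-1.2,0,0,0,-4.5,-1.2,0,0,0,-4.5,-1.2,0,0,0,-4.5,-1.2,0,0,0,-4.5,-1.2,0,0,0,-4.5,-1.2,0,0,0,-4.5,-1.2,0,0,0,-4.5,-1.2,0,0,0,-3,-0.8,0,0,0,0,0,0,0,0])

```text
time: 2.8
eef_pos: [0.5186, -0.2305, 0.3331]
tcp_rot: [0.639, 0.769, -0.0, 0.002]
contact_force: [-0.7, 0.8, 1.1]
opening: 0.006
```

```bash
python3 g.py "[.521,-.226,.12]"
```

```text
2.8 [ 0.5186 -0.2305  0.3331] [-0.7  0.8  1.1] 0.005601438118136826 [[-0.183, 0.983, 0.003], [0.983, 0.183, -0.003], [-0.003, 0.003, -1.0]]
[.521,-.226,.12] [ 0.47  0.26 21.31]
```

send_rows(motion=[0.4,0.3,4,0,0,0,0,4,0,0,0,0,4,0,0,0,0,4,0,0,0,0,4,0,0,0,0,1,0,0,0,0,0,0,0])

```text
time: 3.5
eef_pos: [0.5247, -0.2248, 0.1212]
tcp_rot: [0.639, 0.769, 0.002, 0.006]
contact_force: [-1.0, -0.5, 1.2]
opening: 0.003
```

```bash
python3 g.py "[.521,-.226,.0755]"; python3 - <<'E'
from plant import cams
import cv2
p,d=cams.read_camera('scene');cv2.imwrite('pics/s2.png',cv2.resize(p[150:350,100:350,::-1],None,fx=3,fy=3))
E
```

```text
3.5 [ 0.5247 -0.2248  0.1212] [-1.  -0.5  1.2] 0.003421147650943194 [[-0.183, 0.983, 0.011], [0.983, 0.183, -0.005], [-0.007, 0.01, -1.0]]
[.521,-.226,.0755] [-0.02 -0.43  4.57]
```

View pics/s2.png

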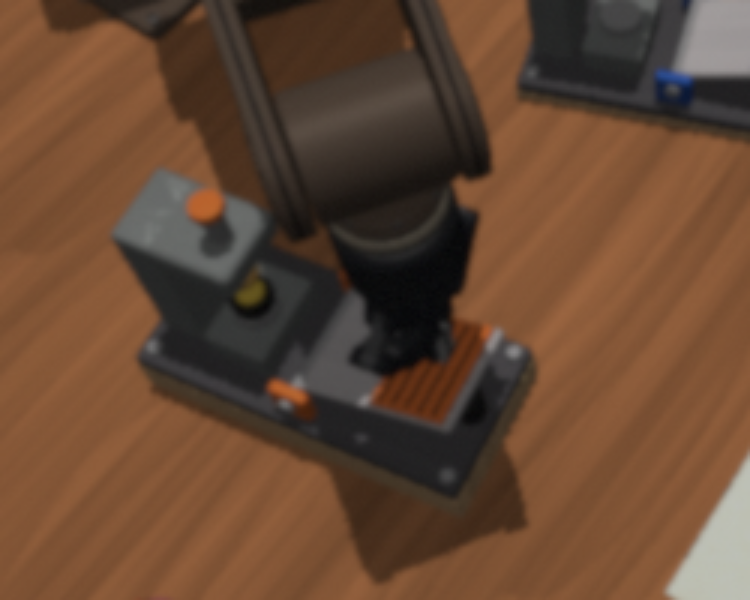

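The crop shows the closed fingers above the pad (fingertips near (410,350)), clear of the press head and ram cap at (205,215). Descending gradually.

send_rows(motion=[0,-0.2,1,0,0,0,0,1,0,0,0,0,1,0,0,0,0,0.5,0,0])

```text
time: 3.95
eef_pos: [0.5296, -0.2279, 0.0945]
tcp_rot: [0.639, 0.769, 0.004, 0.015]
contact_force: [-0.7, 4.1, 6.1]
opening: -0.002
```

```bash
python3 g.py "[.521,-.226,.0755]"
```

```text
3.95 [ 0.5296 -0.2279  0.0945] [-0.7  4.1  6.1] -0.0015135716618307849 [[-0.182, 0.983, 0.028], [0.983, 0.183, -0.013], [-0.018, 0.025, -1.0]]
[.521,-.226,.0755] [ 0.37 -0.86  1.87]
```

send_rows(motion=[0,-0.2,1,0,0,0,-0.1,1,0,0,0,-0.1,0.6,0,0])

```text
time: 4.25
eef_pos: [0.5321, -0.2289, 0.0743]
tcp_rot: [0.64, 0.768, 0.008, 0.02]
contact_force: [-7.7, 6.8, 28.7]
opening: -0.001
```

```bash
python3 g.py "[.521,-.226,.0755]"
```

```text
4.25 [ 0.5321 -0.2289  0.0743] [-7.7  6.8 28.7] -0.0009218867135449501 [[-0.18, 0.983, 0.04], [0.983, 0.181, -0.013], [-0.02, 0.037, -0.999]]
[.521,-.226,.0755] [ 0.49 -1.03 -0.16]
```

Force has jumped to 29 N, well above the spring's 10 N, and the height matches the stop. I'll hold with a small downward bias.

send_rows(motion=[0,0,0.2,0,0,0,0,0.2,0,0,0,0,0.2,0,0])

```text
time: 4.55
eef_pos: [0.5321, -0.2288, 0.0749]
tcp_rot: [0.639, 0.769, 0.007, 0.016]
contact_force: [-5.1, 3.2, 11.4]
opening: -0.0
```

```bash
python3 g.py; python3 - <<'E'
from plant import cams
import cv2
p,d=cams.read_camera('scene');cv2.imwrite('pics/s3.png',cv2.resize(p[150:350,100:350,::-1],None,fx=3,fy=3))
E
python3 g.py
```

```text
4.55 [ 0.5321 -0.2288  0.0749] [-5.1  3.2 11.4] -0.00015794276791331437 [[-0.183, 0.983, 0.034], [0.983, 0.183, -0.011], [-0.017, 0.031, -0.999]]
4.6 [ 0.5321 -0.2288  0.0748] [-5.   3.5 12.6] -0.002957314874431338 [[-0.183, 0.983, 0.034], [0.983, 0.183, -0.011], [-0.017, 0.031, -0.999]]
```

View pics/s3.png

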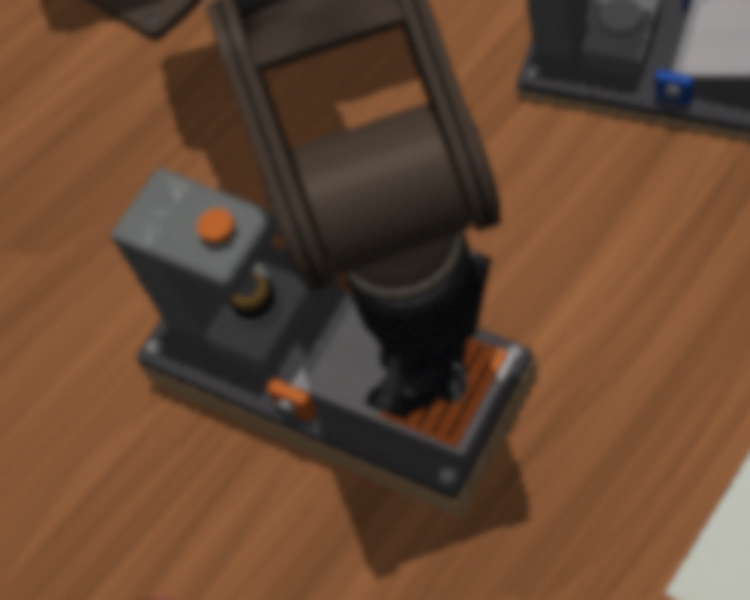

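The ram cap at (215,225) has gone down flush with the head and the plate lies nearly flat. Force is only a bit above the spring's, so I'm holding with more bias.

send_rows(motion=[0,0,0.5,0,0,0,0,0.4,0,0,0,0,0.4,0,0,0,0,0.4,0,0])

```text
time: 5.0
eef_pos: [0.5322, -0.229, 0.0746]
tcp_rot: [0.638, 0.77, 0.005, 0.01]
contact_force: [-9.1, 5.4, 20.7]
opening: 0.001
```

send_rows(motion=[0,0,0.4,0,0,0,0,0.4,0,0,0,0,0.4,0,0,0,0,0.4,0,0,0,0,0.4,0,0,0,0,0.4,0,0,0,0,0.4,0,0,0,0,0.4,0,0,0,0,0.4,0,0,0,0,0.4,0,0,0,0,0.4,0,0,0,0,0.4,0,0])

```text
time: 6.2
eef_pos: [0.5323, -0.2291, 0.0747]
tcp_rot: [0.635, 0.773, -0.0, -0.006]
contact_force: [-7.8, 5.8, 20.2]
opening: 0.002
```

```bash
python3 - <<'E'
from plant import cams
import cv2
p,d=cams.read_camera('scene');cv2.imwrite('pics/s4.png',cv2.resize(p[150:350,100:350,::-1],None,fx=3,fy=3))
E
python3 g.py
```

```text
6.25 [ 0.5323 -0.2291  0.0747] [-9.   5.5 20.3] 0.0008439651424109104 [[-0.194, 0.981, -0.009], [0.981, 0.194, 0.006], [0.008, -0.008, -1.0]]
```

View pics/s4.png

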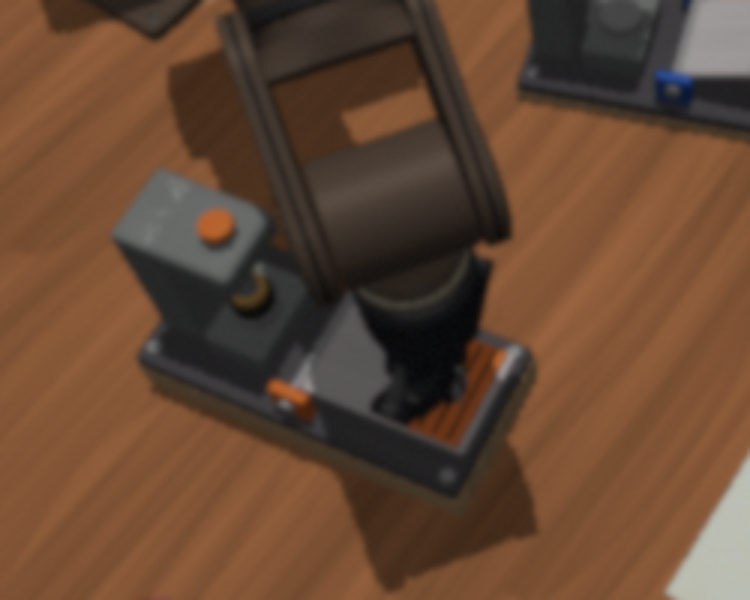

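The cap is still flush with the head at (215,225), and the treadle has now been at its stop for about 2 s. Releasing: up slowly, then clear.

send_rows(motion=[0,0,-0.7,0,0,0,0,-0.7,0,0,0,0,-0.8,0,0,0,0,-1,0,0,0,0,-2,0,0,0,0,-4,0,0,0,0,-4,0,0,0,0,-4,0,0,0,0,-3,0,0,0,0,0,0,0,0,0,0,0,0,0,0,0,0,0])

```text
time: 7.45
eef_pos: [0.5349, -0.2309, 0.2846]
tcp_rot: [0.634, 0.773, -0.001, -0.006]
contact_force: [0.2, 0.5, 0.4]
opening: 0.001
```

```bash
python3 g.py; python3 - <<'E'
from h import *
from plant import spotter
import cv2
p,d=cams.read_camera('scene');cv2.imwrite('pics/s5.png',p[:,:,::-1])
a=np.load('scene1.npz')['d']
for t in ['orange_pad','blue_pad']:
    m=np.load(f'scene_{t}.npy')&(d>0)&(a>0)
    e=(d-a)[m];print(t,np.percentile(e,[5,25,50,75,95]).round(4))
E
```

```text
7.45 [ 0.5349 -0.2309  0.2846] [0.2 0.5 0.4] 0.0009209772538476889 [[-0.195, 0.981, -0.011], [0.981, 0.195, 0.006], [0.008, -0.009, -1.0]]
orange_pad [-0.0044 -0.0018 -0.0001  0.0017  0.0043]
blue_pad [-0.0057 -0.0022  0.      0.0022  0.0055]
```

View pics/s5.png

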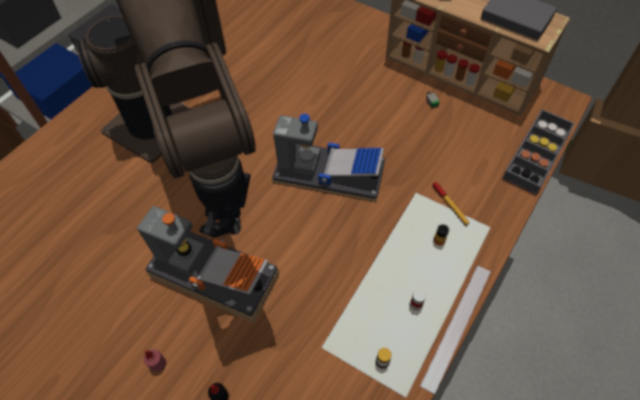

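The orange ram cap at (169,219) is up again, the orange pad at (245,270) is back at its original depth, and the blue pad hasn't changed. The gripper is clear of everything, so I'm handing in.

```bash
python3 -c "
from plant import workorder
print(workorder.sign_off())"
```

```text
the job is handed in; nothing more can be done
None
```

I pressed the orange treadle to its stop with the closed fingers, held it there, let it come back up and handed the job in at about 7.5 s. The hand-in reports no verdict.

- **Hold:** it was at the stop from about 4.25 to 6.25 s. The fingertips stayed at about 75 mm, 25 mm below the pad's rest height. The upward force was 11 to 29 N at my readings, and the ram cap was flush with the head in both pictures. The 11 N reading, about 0.3 s in, was only slightly above the spring's force. I then pressed harder, and the readings from 5.0 s on were about 20 N.
- **Contact point:** the fingers ended up about 11 mm further out along the pad than I aimed, still well on the pad.
- **After release:** both pads' median depth matched the first picture to within 0.1 mm. The ram cap was up again, the gripper was about 18 cm above the orange pad, and the force read about zero. I never touched the blue press.

No check failed.

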